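# Drag a calibration tile home on its registration stage

## Task

The white ceramic calibration tile lies askew on the grey registration stage. Without picking it up, press gently on its top face with the closed fingertips and drag it: first squarely flush against the steel rail along the far edge, before it gets to the sprung shoe, then along the rail past the shoe and under the lip until it is fully home against the end stop. Never push it by its edges or press on it with more than 20 N, as it breaks; leave it lying there flush and disturb nothing else.

Things in the scene. Friction and masses are not known exactly. Their poses are not given: they have to be found in the camera images.
- tile: white ceramic calibration tile, a flat slab 92 mm (its x) by 112 mm (its y) by 5 mm thick, about 0.18 kg, loose, flat on the stage's bed, up to 0.2 rad askew to it. Origin at the centre of its underside, z up. Slides easily on bed, rail and shoe (friction about 0.1). Brittle: fingers pressing on it with over 20 N break it
- tile_top (a point): centre of the tile's top face, axes as the tile's. A fingertip pressed here takes the tile along: about 8 N of press drags it over the bed, 12 to 14 N past the shoe; less than about 10 N may slip there. The contact is stiff, a millimetre too deep adds 10 N or more, so the press must be felt: the measured height is not exact enough
- stage: flat grey registration stage fixed to the bench, yaw within 0.2 rad. Origin on the bench under the bed, z up; at yaw 0 x points away from the robot, y to its left. Bed: x -90 to 71 mm, y -125 to 125 mm, top at z = 12 mm; a tile on it has its top at z = 17 mm. Steel rail along the far (+x) edge, end stop with lip at the left (+y) end, sprung shoe on the near side
- rail (a point): middle of the top inner edge of the steel rail (stage x = 56, y = 0, z = 23 mm), axes as the stage's. The rail's inner face is the plane stage x = 56 mm, along the whole bed; the rail is 14 mm wide and stands 11 mm above the bed
- stop (a point): foot of the end stop's inner face (stage x = 10, y = 110, z = 12 mm), axes as the stage's; the face is the plane stage y = 110 mm. A fixed lip reaches 16 mm back from it over the tile: stage y 94 to 122 mm, x -56 to 56 mm, underside at z = 20 mm, top at z = 24 mm, so the tile slides in under it and cannot be laid in from above
- nose (a point): tip of the white sprung shoe at rest (stage x = -34, y = 70 mm). Upright round nose, 12 mm radius, z 13 to 22 mm, facing the rail; yields up to 7 mm towards stage -x, 2.7 N at first, 0.6 N more per mm; a seated tile holds it back 2 mm. Its black housing: stage x -85 to -59, y 50 to 90, top at z = 26 mm. A tile meets it when its centre is at about stage y = 7 mm
- home (a point): stage x = 10, y = 54, z = 12 mm, axes as the stage's: where the tile's origin lies when the tile is fully home, its far long edge flush with the rail and its left short edge against the end stop, under the lip, with its axes parallel to the stage's
- reagent: reagent bottle, brown with black cap, 68 mm across, 150 mm tall, loose on the bench left of the stage; origin at the centre of its underside; a bystander
- jar: white plastic jar, 61 mm across, 86 mm tall, loose, far left of the stage; origin at the centre of its underside; a bystander
- vial: small brown vial with white cap, 21 mm across, 47 mm tall, loose, left of the stage; origin at the centre of its underside; a bystander
- tape_roll: roll of tape lying flat, 94 mm across, 25 mm high, loose, right of the stage on the robot's side; origin at the centre of its underside; a bystander

How it is judged:
By the outcome, as a careful person would: the job done as asked, in the order asked, and still so for the second after the job is handed in, with the robot touching nothing.
It also fails if it takes over 61 s, if anything falls off the work surface, if the arm or the gripper's body presses on something with over 40 N, if the wrist force passes 120 N, or if a joint passes its speed limit or range.

## Robot

A 6-joint arm with a two-finger parallel gripper is mounted at the origin on the work surface; the furniture and walls round the work are solid. World frame = base frame: x ahead of the robot, y to its left, z up, the work surface at z = 0. Lengths are in m, angles in rad, forces in N, time in s.
With the tool pointing down it reaches from about 0.375 to 0.9 m from the base axis. Payload 3.1 kg.
Tool frame: the origin (TCP) lies between the finger pads, 19 mm behind the fingertips; this is the grasp point; z points along the fingers, y is the line along which they close (so a half turn about z gives the same grasp; the last joint's range is limited). The gripper opens to 85 mm and grips with 20 to 120 N. Pads are 22 mm wide; open, the fingers measure 114 mm over their backs; the gripper's body (76 mm by 85 mm) begins 54 mm behind the grasp point. The pads swing forward as they close: fully open they stand 13 mm farther back than shut.
Start: joints at [1.085, 0.527, 1.433, -0, 1.181, -0.178], TCP at [0.189, 0.596, 0.25] pointing down, gripper open.
Joint ranges: [-3.08, 3.08], [-0.75, 2.2], [0.22, 2.44], [-1.43, 4.57], [0, 2.65], [-2.85, 2.85]. Speed limits (rad/s): [2.79, 2.79, 3.14, 3.14, 3.14, 3.14].

## Interface

Orientations are given as a unit quaternion [x, y, z, w].
In Python, from station import manip gives the robot as it stands.
- The arm moves only by the tool drive_tool, never from a script. Its argument "plan" is a list of rows, each a list of 7 numbers: the shift along the tool's x, y, z in m, then the turn, a rotation vector about the tool's x, y, z in degrees, then the opening, from -1 (shut) to 1 (fully open). In form: [[x, y, z, wx, wy, wz, gripper], ...]. A call has 1 to 10 rows; each row shifts and turns the commanded pose from where the row before left it, along the tool's axes as they then stand; what a row does not reach is not made up. A row lasts 1/10 s, in which the tool goes at most 50 mm and 8.59 degrees, less where a joint would pass 70% of its speed; a pose out of reach is approached as far as the arm can. A call is refused whole if a number of a shift passes 0.05 or a number of a turn 8.59, either way. A call with a gripper value outside its range is refused whole. The fingers move at their own pace and stop on an object; "newtons" is the grip in N (left out, the last holds). Time passes only in rows, so rows that do not move let the fingers close. It gives the time, the measured TCP pose, the force, the opening and the grip force at its end, in the units of the state.
- manip.sense(): the state, without advancing time (a new reading comes with each control period).
- manip.snapshot(name): name is "scene" or "top" or "wrist"; returns a dict with "image" (400x640x3 uint8, red, green, blue), "z_map" (400x640 float32, m along the optical axis (not along the pixel's ray), 0 where there is no reading), "fov_y" (degrees; the focal length in pixels is half the picture's height over the tangent of half this angle, whatever the lens; pixels are square), "cx", "cy" (the principal point, pixels), "extrinsics" (4x4, takes a point from camera to world coordinates); the wrist camera has in their place "mount" (4x4, takes a point from camera to tool coordinates, whose origin is the TCP and whose axes are the flange's). Camera axes: x right, y up, looking along -z (the intrinsics and any distortion apply to the point x, -y, -z); pixel columns grow to the right and rows downward; lengths in m; the calibration is good to about 2 mm. A picture is of the moment at which its call begins: read the wrist's pose just before it.
- manip.sign_off(): hands the job in; it is judged then, once.
The state is a dict: "t": time; "q": joint angles; "qd": joint speeds; "tau": joint torques, N m; "tcp_pos": TCP position; "tool_rot": TCP orientation; "force": force on the tool from outside, world axes, zero at the start; "ft_torque": the same for the moment, N m; "finger_gap": opening from 0.0 (shut) to 1.0 (fully open); "gripper_force": force on a finger pad.
Only numpy, scipy, OpenCV 4.12 (cv2) and the standard library are available. Lean on these libraries where they do the work, as an engineer would, in place of code of your own. Each camera call takes 0.05 s, during which the arm holds its last target. There are 200 camera calls.

## Working session

There is one attempt and no reset: what is moved stays moved. The work goes in short steps, Python scripts to look and compute and a tool call to move; the robot and the scene stay as the last step left them, time stands still between calls to the robot, and variables do not carry over. Pictures are saved under pics/ and viewed, at most 10 in all, crops included, and the job is handed in when it is done.

Besides the shell and the picture viewer there is one more tool, called by a JSON object that holds its "name" and its "arguments", one argument or row to a line. drive_tool: Moves the arm, as the interface text tells. Its arguments: {"type":"object","properties":{"plan":{"type":"array"},"newtons":{"type":"number"}},"required":["plan"]}

```bash
mkdir -p pics; cat > h.py <<'E'
import numpy as np, cv2
from station import manip
from scipy.spatial.transform import Rotation as R
def snap(n):
    s=manip.sense(); d=manip.snapshot(n)
    if 'mount' in d:
        T=np.eye(4); T[:3,:3]=R.from_quat(s['tool_rot']).as_matrix(); T[:3,3]=s['tcp_pos']
        d['E']=T@np.array(d['mount'])
    else: d['E']=np.array(d['extrinsics'])
    return d
def f(d): return 200/np.tan(np.radians(d['fov_y'])/2)
def ray(d,u,v):
    F=f(d); r=np.array([(u-d['cx'])/F,-(v-d['cy'])/F,-1.]); return d['E'][:3,3],d['E'][:3,:3]@r
def onz(d,u,v,z):
    o,r=ray(d,u,v); return o+r*(z-o[2])/r[2]
def pt(d,u,v):
    o,r=ray(d,u,v); return o+r*d['z_map'][int(round(v)),int(round(u))]
def save(d,n): cv2.imwrite('pics/'+n+'.png',cv2.cvtColor(d['image'],cv2.COLOR_RGB2BGR))
E
python3 - <<'E'
from h import *
for n in('scene','top','wrist'):
    d=snap(n); save(d,n+'0'); np.savez(n+'0.npz',**d); print(n,d.keys(),d['fov_y'],d['cx'],d['cy'],d['E'].round(3).tolist())
print(manip.sense())
E
```

```text
scene dict_keys(['image', 'z_map', 'fov_y', 'cx', 'cy', 'extrinsics', 'E']) 47.52245768350873 322.2082263882553 195.06816028385072 [[0.886, 0.403, -0.23, 0.253], [-0.464, 0.765, -0.446, -0.141], [-0.003, 0.502, 0.865, 0.872], [0.0, 0.0, 0.0, 1.0]]
top dict_keys(['image', 'z_map', 'fov_y', 'cx', 'cy', 'extrinsics', 'E']) 49.44454238385059 317.3136649494881 206.5303252703871 [[-0.005, 0.988, -0.157, 0.271], [-1.0, -0.005, -0.003, 0.298], [-0.004, 0.157, 0.988, 1.15], [0.0, 0.0, 0.0, 1.0]]
wrist dict_keys(['image', 'z_map', 'fov_y', 'cx', 'cy', 'mount', 'E']) 64.3592853176451 319.7372167168665 199.26714920390816 [[0.303, -0.919, -0.251, 0.126], [0.953, 0.291, 0.082, 0.615], [-0.002, -0.264, 0.965, 0.373], [0.0, 0.0, 0.0, 1.0]]
{'t': 0.15, 'q': array([ 1.08447287e+00,  5.28236713e-01,  1.43360403e+00,  3.10598278e-06,
        1.18138914e+00, -1.78493529e-01]), 'qd': array([-1.10340518e-03, -1.47371755e-03, -3.02993373e-03,  4.46637846e-04,
       -8.17192389e-05,  1.95658191e-03]), 'tau': array([ 6.29193837e-04, -4.42740691e+01, -1.78277081e+01, -2.32105021e-04,
        5.64752510e-03,  3.13302792e-05]), 'tcp_pos': array([0.18909418, 0.59517222, 0.24926942]), 'tool_rot': array([ 1.53308515e-01,  9.88178035e-01, -7.73338857e-04, -2.68490035e-04]), 'force': array([ 0.27206101, -1.03000432, -0.52780267]), 'ft_torque': array([-0.04876299,  0.01852678,  0.03956244]), 'gripper_force': 0.0, 'finger_gap': 0.9997903672059908}
```

View pics/top0.png

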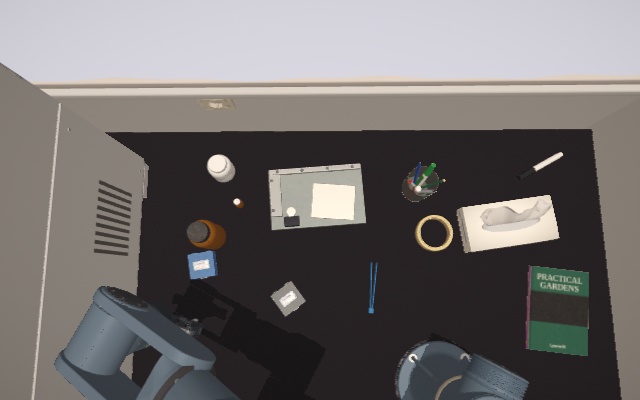

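View pics/scene0.png

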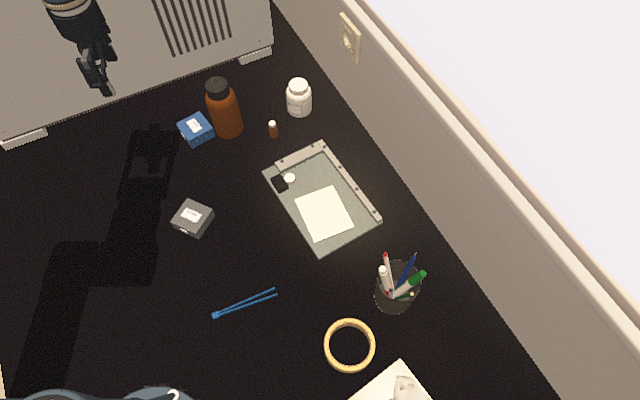

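The top view shows the stage at about (317,197), with the rail along its upper edge, the stop at its left end (275,195) and the shoe near (291,212). The tile is at (333,202), and the reagent bottle and vial are to the left at (205,235) and (238,203). The scene view agrees, with the tile at (325,213).

```bash
cat > m.py <<'E'
from h import *
def tile(d,z=.017,guess=None,lo=200):
    im=d['image'].astype(int); m=(im.min(2)>lo).astype(np.uint8)
    cs,_=cv2.findContours(m,cv2.RETR_EXTERNAL,cv2.CHAIN_APPROX_NONE); out=[]
    for c in cs:
        if cv2.contourArea(c)<200: continue
        P=np.array([onz(d,u,v,z)[:2] for u,v in c[:,0]])
        r=cv2.minAreaRect((P*1000).astype(np.float32))
        if 70<min(r[1])<105 and 95<max(r[1])<125:
            a=r[2] if r[1][0]<r[1][1] else r[2]-90  # direction of short side = tile x
            out.append((np.round(r[0],1),np.round(r[1],1),round((a+90)%180-90,2)))
    return out
E
python3 - <<'E'
from m import *
for n in('scene','top'):
    d=dict(np.load(n+'0.npz')); print(n,tile(d))
    P=[]; 
    vv,uu=np.mgrid[100:270,220:400]
    F=f(d); r=np.stack([(uu-d['cx'])/F,-(vv-d['cy'])/F,-np.ones(uu.shape)],-1)*d['z_map'][100:270,220:400,None]
    W=r@d['E'][:3,:3].T+d['E'][:3,3]
    im=d['image'][100:270,220:400].astype(int)
    m=((W[...,2]>.006)&(W[...,2]<.035)&(im.min(2)>90)).astype(np.uint8)
    c=max(cv2.findContours(m,0,1)[0],key=cv2.contourArea)
    m2=np.zeros_like(m); cv2.drawContours(m2,[c],-1,1,-1)
    q=W[(m2>0)]
    rr=cv2.minAreaRect((q[:,:2]*1000).astype(np.float32)); print('stage',rr)
    o=d['E'][:3,3]
    # heights at tile, bed
    for u,v in ([(333,202),(300,180),(320,170),(276,195),(291,212),(291,222)] if n=='top' else [(325,213),(290,215),(350,185),(300,155),(290,178),(280,184)]):
        print((u,v),(pt(d,u,v)*1000).round(1),d['image'][v,u])
    cv2.imwrite(f'pics/{n}c.png',cv2.resize(cv2.cvtColor(d['image'][145:245,245:385] if n=='top' else d['image'][130:265,245:395],cv2.COLOR_RGB2BGR),None,fx=4,fy=4,interpolation=cv2.INTER_CUBIC))
E
```

```text
scene [(array([463.8, 260.4]), array([112.2,  91.7]), -4.14)]
stage ((436.10400390625, 135.01080322265625), (622.8963623046875, 224.8975067138672), 76.31455993652344)
(325, 213) [ 253.2 -141.   871.7] [253 250 231]
(290, 215) [398.6 290.8  11.2] [155 149 128]
(350, 185) [545.1 291.   22. ] [191 175 157]
(300, 155) [482.8 411.8  25.1] [214 194 174]
(290, 178) [437.  369.5  20.5] [254 251 235]
(280, 184) [409.9 362.8  25.4] [59 58 52]
top [(array([466. , 260.3]), array([111.1,  91.1]), -4.06)]
stage ((415.9106750488281, 299.388916015625), (289.6196594238281, 249.919677734375), 4.159997940063477)
(333, 202) [462.9 260.2  18.8] [255 245 227]
(300, 180) [525.1 347.9   8.6] [173 172 160]
(320, 170) [549.  294.   22.3] [211 202 191]
(276, 195) [481.3 410.3  25.2] [201 194 183]
(291, 212) [436.6 370.9  20.5] [255 248 229]
(291, 222) [410.1 370.8  20.1] [68 63 64]
```

View pics/topc.png

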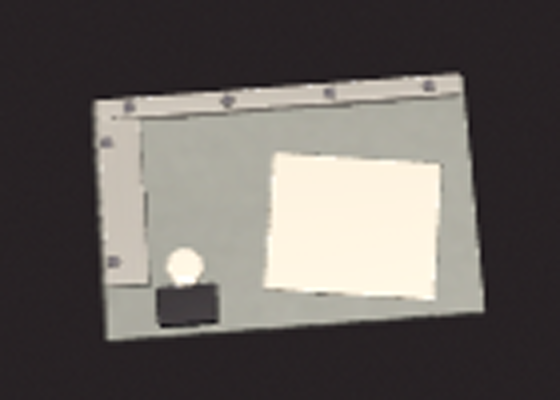

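The crop shows the tile at about -4° yaw and the rail sloping to about +4° stage yaw. The nose is at crop (185,265), with the housing just below it. I'll move the wrist camera over the stage for a finer second view.

{"name": "drive_tool", "arguments": {
  "plan": [
    [-0.03, -0.021, 0, 0, 0, 0, -1],
    [-0.03, -0.021, 0, 0, 0, 0, -1],
    [-0.03, -0.021, 0, 0, 0, 0, -1],
    [-0.03, -0.021, 0, 0, 0, 0, -1],
    [-0.03, -0.021, 0, 0, 0, 0, -1],
    [-0.03, -0.021, 0, 0, 0, 0, -1],
    [-0.03, -0.021, 0, 0, 0, 0, -1],
    [-0.03, -0.021, 0, 0, 0, 0, -1],
    [-0.03, -0.021, 0, 0, 0, 0, -1],
    [-0.03, -0.021, 0, 0, 0, 0, -1]
  ],
  "newtons": 30
}}

```text
t: 1.15
tcp_pos: [0.4122, 0.3033, 0.2499]
tool_rot: [0.153, 0.988, -0.0, -0.0]
force: [-0.1, 0.3, -0.5]
finger_gap: -0.001
gripper_force: 0.0
```

{"name": "drive_tool", "arguments": {
  "plan": [
    [-0.02, -0.018, 0, 0, 0, 0, -1],
    [0, 0, 0, 0, 0, -6.75, -1],
    [0, 0, 0, 0, 0, -6.75, -1],
    [0, 0, 0, 0, 0, 0, -1],
    [0, 0, 0, 0, 0, 0, -1],
    [0, 0, 0, 0, 0, 0, -1]
  ]
}}

```text
t: 1.75
tcp_pos: [0.425, 0.2815, 0.2499]
tool_rot: [0.037, 0.999, -0.0, -0.0]
force: [-0.2, 0.6, -0.2]
finger_gap: -0.002
gripper_force: 0.0
```

```bash
python3 - <<'E'
from m import *
d=snap('wrist'); save(d,'w1'); np.savez('w1.npz',**d); print(tile(d)); s=manip.sense(); print(s['t'],s['tcp_pos'],s['tool_rot'],s['force'],s['finger_gap'])
E
```

```text
[(array([464.4, 260.3]), array([114.5,  92.9]), -4.18)]
1.8 [0.4250061  0.28159065 0.24996827] [ 3.64705743e-02  9.99334726e-01 -2.54197255e-05 -5.36981561e-05] [ 0.48996862 -0.32707284  0.31901016] 0.0014238924104358192
```

View pics/w1.png

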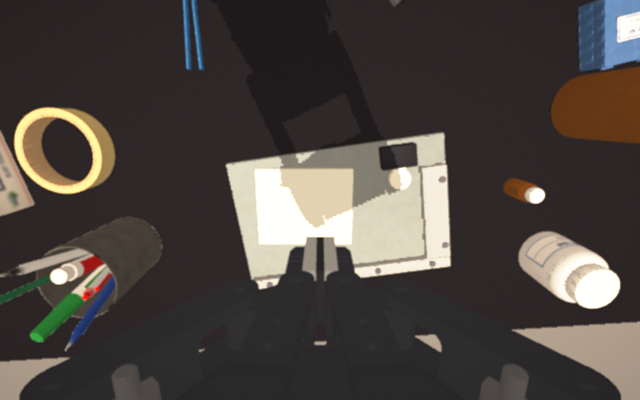

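The wrist view shows the tile at (305,205), the nose at (400,179), the lip and stop at (437,215), and the near bed corners at (445,133) and (228,164). All three views agree on the tile pose. Next I'll measure the stage pose.

```bash
python3 - <<'E'
from m import *
from scipy.optimize import least_squares
t=dict(np.load('top0.npz')); w=dict(np.load('w1.npz'))
c=lambda x,y:(245+(x+.5)/4-.5,145+(y+.5)/4-.5)
# stage point (mm) , view, pixel
ob=[((71,125,23),t,c(94,100)),((71,-125,23),t,c(462,72)),((-90,125,12),t,c(107,340)),((-90,-125,12),t,c(485,311)),
 ((-90,125,12),w,(445,133)),((-90,-125,12),w,(228,163.5)),((71,125,23),w,(450,267)),
 ((-59,50,26),t,c(218,283)),((-59,90,26),t,c(155,288)),((-56,94,24),t,c(150,284))]
P=np.array([onz(d,*p,s[2]/1000)[:2]*1000 for s,d,p in ob]); S=np.array([o[0][:2] for o in ob],float)
def res(x,k=slice(None)):
    r=R.from_euler('z',x[2]).as_matrix()[:2,:2]; return (S[k]@r.T+x[:2]-P[k])
for k in (slice(None),slice(0,4),slice(4,7)):
    s=least_squares(lambda x:res(x,k).ravel(),[470,290,.07],loss='soft_l1'); print(s.x[:2].round(1),np.degrees(s.x[2]).round(2)); print(res(s.x,k).round(1).tolist())
# rail inner top edge in the top crop, three points
for p in((450,97),(300,107),(160,117)): print('rail in',onz(t,*c(*p),.023)*1000)
x=least_squares(lambda x:res(x).ravel(),[470,290,.07],loss='soft_l1').x
r=R.from_euler('z',x[2]).as_matrix()[:2,:2]
np.save('stage.npy',x)
print('tile in stage',r.T@(np.array([464.5,260.3])-x[:2]),-4.15-np.degrees(x[2]),'home world',r@[10,54]+x[:2])
# two-view height of the tile corners (top vs wrist)
def cen(d):
    m=(d['image'].min(2)>200).astype(np.uint8)
    for q in cv2.findContours(m,0,1)[0]:
        rr=cv2.minAreaRect(q)
        if cv2.contourArea(q)>800 and d is t: 
            if abs(rr[0][0]-333)<8 and abs(rr[0][1]-202)<8: return rr[0]
a=cen(t); s0=dict(np.load('scene0.npz'))
m=(s0['image'].min(2)>200).astype(np.uint8); b=[cv2.minAreaRect(q)[0] for q in cv2.findContours(m,0,1)[0] if cv2.contourArea(q)>800]
for bb in b:
    if abs(bb[0]-325)<9 and abs(bb[1]-213)<9:
        o1,r1=ray(t,*a);o2,r2=ray(s0,*bb); k=np.linalg.lstsq(np.c_[r1,-r2],o2-o1,rcond=None)[0]; print('tri',o1+k[0]*r1,o2+k[1]*r2)
E
```

```text
[489.  304.4] 3.89
[[0.7, 1.7], [-0.1, -2.3], [-0.5, 0.1], [-1.4, -0.3], [-0.4, -0.9], [0.3, -3.7], [0.4, 3.2], [-0.0, 1.0], [0.4, -0.2], [0.1, 0.5]]
[489.3 304.8] 4.11
[[0.5, 2.3], [0.7, -1.6], [-0.6, 0.1], [-0.6, -0.2]]
[488.7 304.8] 3.6
[[-0.1, -0.0], [-0.6, -2.9], [0.7, 3.3]]
rail in [551.30628199 195.1386321   23.        ]
rail in [545.05809847 295.03948311  23.        ]
rail in [538.77860845 388.17240108  23.        ]
tile in stage [-27.42792599 -42.31799713] -8.04228548432172 home world [495.30343784 358.93647617]
tri [0.46568843 0.25992385 0.01704307] [0.46435503 0.26012281 0.01680701]
```

The tile is at stage (-27, -42), yaw -8°. The triangulated top face is at 17 mm, as it should be. I'll move over its centre and come down.

{"name": "drive_tool", "arguments": {
  "plan": [
    [-0.041, -0.0184, 0, 0, 0, 0, -1],
    [0, 0, 0.04, 0, 0, 0, -1],
    [0, 0, 0.04, 0, 0, 0, -1],
    [0, 0, 0.04, 0, 0, 0, -1],
    [0, 0, 0.04, 0, 0, 0, -1],
    [0, 0, 0.03, 0, 0, 0, -1],
    [0, 0, 0.015, 0, 0, 0, -1],
    [0, 0, 0.003, 0, 0, 0, -1],
    [0, 0, 0, 0, 0, 0, -1],
    [0, 0, 0, 0, 0, 0, -1]
  ]
}}

```text
t: 2.8
tcp_pos: [0.4655, 0.2605, 0.0429]
tool_rot: [0.036, 0.999, 0.0, 0.001]
force: [0.4, 0.7, 0.1]
finger_gap: -0.003
gripper_force: 0.0
```

{"name": "drive_tool", "arguments": {
  "plan": [
    [0, 0, 0.001, 0, 0, 0, -1],
    [0, 0, 0.001, 0, 0, 0, -1],
    [0, 0, 0.0005, 0, 0, 0, -1],
    [0, 0, 0, 0, 0, 0, -1],
    [0, 0, 0, 0, 0, 0, -1]
  ]
}}

```text
t: 3.3
tcp_pos: [0.4648, 0.2601, 0.0397]
tool_rot: [0.036, 0.999, 0.0, 0.0]
force: [-0.0, 0.4, -0.3]
finger_gap: -0.001
gripper_force: 0.0
```

{"name": "drive_tool", "arguments": {
  "plan": [
    [0, 0, 0.001, 0, 0, 0, -1],
    [0, 0, 0.0007, 0, 0, 0, -1],
    [0, 0, 0, 0, 0, 0, -1],
    [0, 0, 0, 0, 0, 0, -1]
  ]
}}

```text
t: 3.7
tcp_pos: [0.4647, 0.2601, 0.0377]
tool_rot: [0.036, 0.999, -0.0, -0.0]
force: [0.6, 0.0, -0.4]
finger_gap: 0.0
gripper_force: 0.0
```

{"name": "drive_tool", "arguments": {
  "plan": [
    [0, 0, 0.0005, 0, 0, 0, -1],
    [0, 0, 0, 0, 0, 0, -1],
    [0, 0, 0, 0, 0, 0, -1]
  ]
}}

```text
t: 4.0
tcp_pos: [0.4648, 0.2601, 0.0373]
tool_rot: [0.036, 0.999, -0.0, -0.0]
force: [-0.2, 0.2, -0.2]
finger_gap: 0.001
gripper_force: 0.0
```

{"name": "drive_tool", "arguments": {
  "plan": [
    [0, 0, 0.0004, 0, 0, 0, -1],
    [0, 0, 0, 0, 0, 0, -1],
    [0, 0, 0, 0, 0, 0, -1]
  ]
}}

```text
t: 4.3
tcp_pos: [0.4648, 0.2601, 0.0369]
tool_rot: [0.036, 0.999, -0.0, -0.0]
force: [-0.2, -0.1, 0.5]
finger_gap: -0.002
gripper_force: 0.0
```

{"name": "drive_tool", "arguments": {
  "plan": [
    [0, 0, 0.0005, 0, 0, 0, -1],
    [0, 0, 0, 0, 0, 0, -1],
    [0, 0, 0, 0, 0, 0, -1]
  ]
}}

```text
t: 4.6
tcp_pos: [0.4648, 0.2601, 0.0364]
tool_rot: [0.036, 0.999, -0.0, -0.0]
force: [-0.2, 0.6, -0.1]
finger_gap: 0.001
gripper_force: 0.0
```

{"name": "drive_tool", "arguments": {
  "plan": [
    [0, 0, 0.0004, 0, 0, 0, -1],
    [0, 0, 0, 0, 0, 0, -1],
    [0, 0, 0, 0, 0, 0, -1]
  ]
}}

```text
t: 4.9
tcp_pos: [0.4647, 0.2601, 0.036]
tool_rot: [0.036, 0.999, -0.0, -0.0]
force: [-0.5, 0.9, -0.4]
finger_gap: 0.002
gripper_force: 0.0
```

{"name": "drive_tool", "arguments": {
  "plan": [
    [0, 0, 0.0004, 0, 0, 0, -1],
    [0, 0, 0, 0, 0, 0, -1],
    [0, 0, 0, 0, 0, 0, -1]
  ]
}}

```text
t: 5.2
tcp_pos: [0.4648, 0.2601, 0.0358]
tool_rot: [0.036, 0.999, 0.0, 0.0]
force: [0.0, -0.2, 3.2]
finger_gap: 0.002
gripper_force: 1.4
```

{"name": "drive_tool", "arguments": {
  "plan": [
    [0, 0, 0.0003, 0, 0, 0, -1],
    [0, 0, 0, 0, 0, 0, -1],
    [0, 0, 0, 0, 0, 0, -1]
  ]
}}

```text
t: 5.5
tcp_pos: [0.465, 0.2601, 0.0358]
tool_rot: [0.036, 0.999, 0.0, 0.0]
force: [-1.3, -0.5, 5.3]
finger_gap: 0.002
gripper_force: 2.6
```

In contact. I'll press to about 8 N, then start dragging toward the rail while turning the tile square.

{"name": "drive_tool", "arguments": {
  "plan": [
    [0, 0, 0.0003, 0, 0, 0, -1],
    [0, 0, 0, 0, 0, 0, -1],
    [0, 0, 0, 0, 0, 0, -1]
  ]
}}

```text
t: 5.8
tcp_pos: [0.4651, 0.2602, 0.0358]
tool_rot: [0.036, 0.999, 0.0, 0.001]
force: [-0.8, -0.8, 6.6]
finger_gap: 0.002
gripper_force: 3.6
```

{"name": "drive_tool", "arguments": {
  "plan": [
    [-0.001, 0, 0.0001, 0, 0, -1, -1],
    [-0.001, 0, 0, 0, 0, -1, -1],
    [-0.001, 0, 0, 0, 0, -1, -1],
    [0, 0, 0, 0, 0, 0, -1]
  ]
}}

```text
t: 6.2
tcp_pos: [0.4685, 0.2601, 0.0358]
tool_rot: [0.01, 1.0, 0.0, 0.001]
force: [-0.7, 0.1, 7.9]
finger_gap: -0.004
gripper_force: 3.7
```

{"name": "drive_tool", "arguments": {
  "plan": [
    [-0.002, 0, 0.0001, 0, 0, -1, -1],
    [-0.002, 0, 0, 0, 0, -1, -1],
    [-0.002, 0, 0, 0, 0, -1, -1],
    [-0.002, 0, 0, 0, 0, -1, -1],
    [-0.002, 0, 0, 0, 0, -1, -1],
    [0, 0, 0, 0, 0, 0, -1]
  ]
}}

```text
t: 6.8
tcp_pos: [0.4788, 0.2603, 0.0358]
tool_rot: [-0.034, 0.999, 0.0, 0.001]
force: [-0.2, 0.6, 8.2]
finger_gap: -0.002
gripper_force: 3.7
```

```bash
cat > chk.py <<'E'
from m import *
x=np.load('stage.npy'); r=R.from_euler('z',x[2]).as_matrix()[:2,:2]
for n in('top','scene'):
    d=snap(n)
    im=d['image'].astype(int); m=(im.min(2)>200).astype(np.uint8)
    for c in cv2.findContours(m,0,1)[0]:
        if cv2.contourArea(c)<150: continue
        P=np.array([(r.T@(onz(d,u,v,.017)[:2]*1000-x[:2])) for u,v in c[:,0]])
        q=cv2.minAreaRect(P.astype(np.float32))
        if abs(q[0][0])<70 and abs(q[0][1])<90: print(n,'stage',np.round(q[0],1),np.round(q[1],1),round(q[2],1))
s=manip.sense(); print(s['t'],'tcp in stage',r.T@(s['tcp_pos'][:2]*1000-x[:2]),s['force'])
save(d,'s%d'%(s['t']*100)); d=snap('top'); save(d,'t%d'%(s['t']*100))
E
python3 chk.py
```

```text
6.9 tcp in stage [-13.12043226 -43.24857821] [-1.08455533 -0.82787541  7.6456849 ]
```

```bash
ls pics; python3 -c "
import cv2,numpy as np,glob
a=cv2.imread(sorted(glob.glob('pics/t6*'))[0])[145:245,245:385];b=cv2.imread(sorted(glob.glob('pics/s6*'))[0])[140:240,245:385]
cv2.imwrite('pics/c6.png',cv2.resize(np.vstack([a,b]),None,fx=3,fy=3,interpolation=cv2.INTER_CUBIC))"
```

```text
s690.png
scene0.png
scenec.png
t690.png
top0.png
topc.png
w1.png
wrist0.png
```

View pics/c6.png

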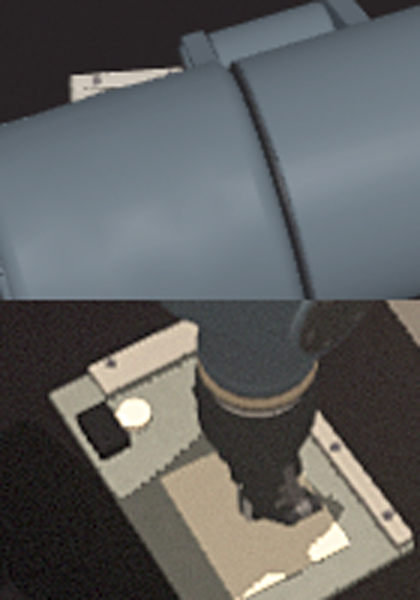

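The scene crop shows the tile's near edge running from (162,482) to about (242,598). The top view is blocked by the arm.

```bash
cat > e.py <<'E'
from m import *
x=np.load('stage.npy'); r=R.from_euler('z',x[2]).as_matrix()[:2,:2]
def st(d,u,v,z=.017): return (r.T@(onz(d,u,v,z)[:2]*1000-x[:2])).round(1)
def crop(d,u,v,k=3): return 245+(u+.5)/k-.5,140+(v+.5)/k-.5
E
python3 - <<'E'
from e import *
d=dict(np.load('scene0.npz'))
for p in((162,182),(242,298),(200,155),(312,105),(408,243)): print(p,st(d,*crop(d,*p),.017 if p[0]<300 else .023))
E
```

```text
(162, 182) [-58.7  11. ]
(242, 298) [-57.8 -97. ]
(200, 155) [-23.8  16.1]
(312, 105) [67.   6.4]
(408, 243) [  61.3 -124.3]
```

The tile is square now, with its near edge parallel to the stage and its centre at x = -12.5. I'll drag on toward the rail.

{"name": "drive_tool", "arguments": {
  "plan": [
    [-0.003, 0, 0, 0, 0, 0, -1],
    [-0.003, 0, 0, 0, 0, 0, -1],
    [-0.003, 0, 0, 0, 0, 0, -1],
    [-0.003, 0, 0, 0, 0, 0, -1],
    [0, 0, 0, 0, 0, 0, -1]
  ]
}}

```text
t: 7.45
tcp_pos: [0.4911, 0.2612, 0.0358]
tool_rot: [-0.034, 0.999, 0.0, 0.001]
force: [0.1, 1.1, 6.0]
finger_gap: -0.0
gripper_force: 3.5
```

{"name": "drive_tool", "arguments": {
  "plan": [
    [-0.002, 0, 0, 0, 0, 0, -1],
    [-0.002, 0, 0, 0, 0, 0, -1],
    [-0.002, 0, 0, 0, 0, 0, -1],
    [-0.001, 0, 0, 0, 0, 0, -1],
    [0, 0, 0, 0, 0, 0, -1]
  ]
}}

```text
t: 7.95
tcp_pos: [0.4976, 0.2616, 0.0358]
tool_rot: [-0.034, 0.999, 0.0, 0.001]
force: [-0.7, 0.5, 8.0]
finger_gap: 0.001
gripper_force: 3.7
```

{"name": "drive_tool", "arguments": {
  "plan": [
    [-0.001, 0, 0, 0, 0, 0, -1],
    [-0.001, 0, 0, 0, 0, 0, -1],
    [0, 0, 0, 0, 0, 0, -1]
  ]
}}

```text
t: 8.25
tcp_pos: [0.4995, 0.2617, 0.0358]
tool_rot: [-0.034, 0.999, 0.0, 0.001]
force: [-0.5, 0.1, 7.4]
finger_gap: 0.002
gripper_force: 3.7
```

{"name": "drive_tool", "arguments": {
  "plan": [
    [-0.001, 0, 0, 0, 0, 0, -1],
    [-0.0005, 0, 0, 0, 0, 0, -1],
    [0, 0, 0, 0, 0, 0, -1]
  ]
}}

```text
t: 8.55
tcp_pos: [0.5005, 0.2618, 0.0358]
tool_rot: [-0.034, 0.999, 0.0, 0.001]
force: [-1.0, 0.1, 7.9]
finger_gap: -0.0
gripper_force: 4.0
```

{"name": "drive_tool", "arguments": {
  "plan": [
    [-0.0007, 0, 0, 0, 0, 0, -1],
    [0, 0, 0, 0, 0, 0, -1],
    [0, 0, 0, 0, 0, 0, -1]
  ]
}}

```text
t: 8.85
tcp_pos: [0.5012, 0.2618, 0.0358]
tool_rot: [-0.034, 0.999, 0.0, 0.001]
force: [-1.1, 0.1, 7.9]
finger_gap: -0.005
gripper_force: 4.0
```

{"name": "drive_tool", "arguments": {
  "plan": [
    [-0.0007, 0, 0, 0, 0, 0, -1],
    [0, 0, 0, 0, 0, 0, -1],
    [0, 0, 0, 0, 0, 0, -1]
  ]
}}

```text
t: 9.15
tcp_pos: [0.5019, 0.2618, 0.0358]
tool_rot: [-0.034, 0.999, 0.0, 0.0]
force: [-1.0, -0.7, 8.1]
finger_gap: -0.004
gripper_force: 4.0
```

{"name": "drive_tool", "arguments": {
  "plan": [
    [-0.0007, 0, 0, 0, 0, 0, -1],
    [0, 0, 0, 0, 0, 0, -1],
    [0, 0, 0, 0, 0, 0, -1]
  ]
}}

```text
t: 9.45
tcp_pos: [0.5024, 0.2619, 0.0358]
tool_rot: [-0.034, 0.999, 0.0, 0.0]
force: [-0.7, -0.1, 7.7]
finger_gap: -0.005
gripper_force: 4.2
```

{"name": "drive_tool", "arguments": {
  "plan": [
    [-0.0007, 0, 0, 0, 0, 0, -1],
    [0, 0, 0, 0, 0, 0, -1],
    [0, 0, 0, 0, 0, 0, -1]
  ]
}}

```text
t: 9.75
tcp_pos: [0.5026, 0.2619, 0.0358]
tool_rot: [-0.034, 0.999, 0.0, -0.0]
force: [-2.4, -0.1, 9.7]
finger_gap: -0.006
gripper_force: 4.5
```

{"name": "drive_tool", "arguments": {
  "plan": [
    [-0.0007, 0, 0, 0, 0, 0, -1],
    [0, 0, 0, 0, 0, 0, -1],
    [0, 0, 0, 0, 0, 0, -1]
  ]
}}

```text
t: 10.05
tcp_pos: [0.5031, 0.2619, 0.0358]
tool_rot: [-0.034, 0.999, -0.0, -0.0]
force: [-2.0, -0.5, 10.7]
finger_gap: -0.004
gripper_force: 4.7
```

{"name": "drive_tool", "arguments": {
  "plan": [
    [-0.0007, 0, 0, 0, 0, 0, -1],
    [0, 0, 0, 0, 0, 0, -1],
    [0, 0, 0, 0, 0, 0, -1]
  ]
}}

```text
t: 10.35
tcp_pos: [0.5038, 0.2619, 0.0358]
tool_rot: [-0.034, 0.999, 0.0, -0.0]
force: [-2.5, 0.8, 9.6]
finger_gap: -0.001
gripper_force: 4.7
```

```bash
cat > crop.py <<'E'
from e import *; import sys
d=snap('scene'); np.savez('last.npz',**d); a=d['image'][130:250,245:385]
cv2.imwrite('pics/%s.png'%sys.argv[1],cv2.cvtColor(cv2.resize(a,None,fx=5,fy=5,interpolation=cv2.INTER_CUBIC)[:,:,:],cv2.COLOR_RGB2BGR))
s=manip.sense(); print(s['t'],'tcp stage',(r.T@(s['tcp_pos'][:2]*1000-x[:2])).round(1),s['force'].round(1),s['ft_torque'].round(2))
E
python3 crop.py c2
```

```text
10.4 tcp stage [ 11.9 -43.4] [-3.7 -0.1  9.1] [-0.03  0.38  0.04]
```

View pics/c2.png

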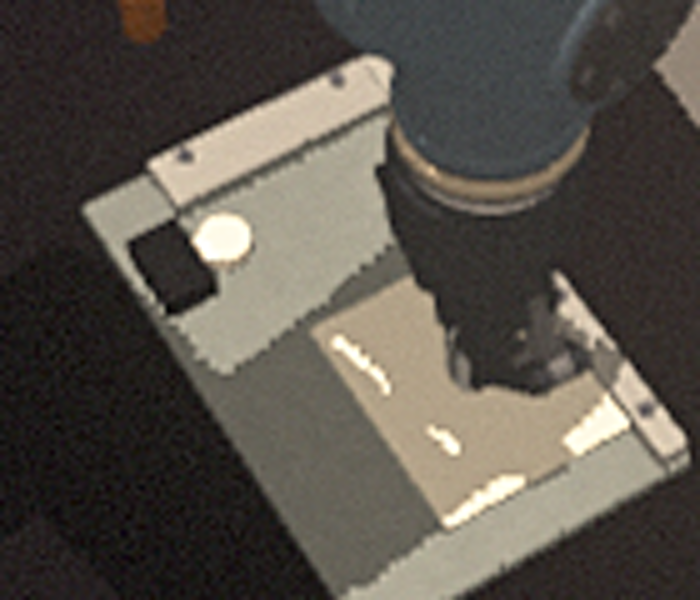

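The tile reaches the rail near (625,415). Its near edge runs from (311,328) to (441,526). I'll check that it is parallel.

```bash
python3 - <<'E'
from e import *
d=dict(np.load('last.npz')); c=lambda u,v:(245+(u+.5)/5-.5,130+(v+.5)/5-.5)
for p,z in(((311,328),.017),((441,526),.017),((85,210),.012),((335,597),.012),((632,428),.017),((565,275),.023),((672,460),.023)): print(p,st(d,*c(*p),z))
# subpixel fit of the near edge
g=cv2.cvtColor(d['image'],cv2.COLOR_RGB2GRAY).astype(float)
def fit(a,b,z,n=30,h=4):
    a=np.array(c(*a));b=np.array(c(*b));t=(b-a)/np.linalg.norm(b-a);nn=np.array([-t[1],t[0]]);Q=[]
    for k in np.linspace(.1,.9,n):
        o=a+k*(b-a);s=np.arange(-h,h+.01,.1)
        v=np.array([cv2.getRectSubPix(g.astype(np.float32),(1,1),tuple(map(float,o+q*nn)))[0,0] for q in s]); v=cv2.GaussianBlur(v[:,None],(1,9),0)[:,0]
        Q.append(st(d,*(o+s[np.argmax(np.abs(np.gradient(v)))]*nn),z))
    Q=np.array(Q); p=np.polyfit(Q[:,1],Q[:,0],1)
    for _ in range(3):
        e=np.abs(np.polyval(p,Q[:,1])-Q[:,0]); K=e<max(1,1.5*np.median(e)); p=np.polyfit(Q[K,1],Q[K,0],1)
    print('x at y0 %.1f slope deg %.2f n%d'%(p[1],-np.degrees(p[0]),K.sum()))
fit((311,328),(441,526),.017); fit((85,210),(335,597),.012); fit((565,275),(672,460),.023)
E
```

```text
(311, 328) [-37.2  12.9]
(441, 526) [-39.6 -97. ]
(85, 210) [-91.4 122. ]
(335, 597) [-92.3 -99.3]
(632, 428) [  53.7 -100.7]
(565, 275) [ 69.5 -25.5]
(672, 460) [  57.1 -124.2]
x at y0 -36.9 slope deg -1.27 n22
x at y0 -90.8 slope deg -2.84 n19
x at y0 68.6 slope deg -0.33 n26
```

The tile still looks about 1° short, with its left corner touching first. I'll turn it slightly while leaning on the rail.

{"name": "drive_tool", "arguments": {
  "plan": [
    [-0.0003, 0, 0, 0, 0, -0.5, -1],
    [-0.0003, 0, 0, 0, 0, -0.5, -1],
    [-0.0003, 0, 0, 0, 0, -0.5, -1],
    [0, 0, 0, 0, 0, 0, -1],
    [0, 0, 0, 0, 0, 0, -1]
  ]
}}

```text
t: 10.9
tcp_pos: [0.5048, 0.262, 0.0358]
tool_rot: [-0.047, 0.999, 0.0, -0.0]
force: [-3.5, -0.5, 9.2]
finger_gap: 0.003
gripper_force: 4.6
```

```bash
cat > fit.py <<'E'
from e import *
c=lambda u,v:(245+(u+.5)/5-.5,130+(v+.5)/5-.5)
def pix(d,X,Y,z):
    w=np.r_[(r@[X,Y]+x[:2])/1000,z,1]; q=np.linalg.inv(d['E'])@w; F=f(d); return np.array([d['cx']+F*q[0]/-q[2],d['cy']-F*q[1]/-q[2]])
def fit(d,X,y0,y1,z,n=40,h=4,name='',axis=0):
    "edge along stage y at x=X (axis 0), or along stage x at y=X (axis 1)"
    g=cv2.cvtColor(d['image'],cv2.COLOR_RGB2GRAY).astype(np.float32)
    a,b=[pix(d,*((X,y) if axis==0 else (y,X)),z) for y in(y0,y1)]
    t=(b-a)/np.linalg.norm(b-a);nn=np.array([-t[1],t[0]]);Q=[];s=np.arange(-h,h+.01,.1)
    for k in np.linspace(0.03,.97,n):
        o=a+k*(b-a); v=np.array([cv2.getRectSubPix(g,(1,1),tuple(map(float,o+q*nn)))[0,0] for q in s]); v=cv2.GaussianBlur(v[:,None],(1,9),0)[:,0]
        Q.append(st(d,*(o+s[np.argmax(np.abs(np.gradient(v)))]*nn),z))
    Q=np.array(Q)
    if axis: Q=Q[:,::-1]
    p=np.polyfit(Q[:,1],Q[:,0],1)
    for _ in range(5):
        e=np.abs(np.polyval(p,Q[:,1])-Q[:,0]); K=e<max(.8,1.5*np.median(e)); p=np.polyfit(Q[K,1],Q[K,0],1)
    print(name,'at mid %.1f slope deg %.2f n%d/%d'%(np.polyval(p,(y0+y1)/2),(-1 if axis==0 else 1)*np.degrees(p[0]),K.sum(),n))
E
python3 - <<'E'
from fit import *
for n in(0,1):
    d=dict(np.load('last.npz')) if n==0 else snap('scene')
    fit(d,-37,-92,8,.017,name='tile near',h=3); fit(d,-90,-20,45,.012,h=3,name='bed near a'); fit(d,-90,-20,110,.012,h=3,name='bed near'); fit(d,70,-120,-30,.023,h=3,name='rail outer')
d0=dict(np.load('scene0.npz'));fit(d0,-90,-120,120,.012,h=3,name='bed0');fit(d0,71,-120,120,.023,h=3,name='railout0');fit(d0,56,-120,80,.023,h=3,name='railin0')
s=manip.sense();print(s['t'],s['force'],r.T@(s['tcp_pos'][:2]*1000-x[:2]))
E
```

```text
tile near at mid -38.3 slope deg 0.10 n34/40
bed near a at mid -93.3 slope deg -0.07 n34/40
bed near at mid -89.3 slope deg -5.15 n25/40
rail outer at mid 68.3 slope deg 0.18 n40/40
tile near at mid -38.3 slope deg 0.02 n37/40
bed near a at mid -93.5 slope deg 0.48 n31/40
bed near at mid -89.1 slope deg -5.36 n27/40
rail outer at mid 68.3 slope deg 0.15 n40/40
bed0 at mid -92.3 slope deg 0.12 n33/40
railout0 at mid 68.1 slope deg 0.05 n40/40
railin0 at mid 54.2 slope deg 0.06 n39/40
10.95 [-2.5816007   0.13734076  9.07863677] [ 12.93427357 -43.36480296]
```

The tile is flush: its near edge slope is within about 0.1° of the rail's, and it sits 92.5 mm from the rail face. It is still well short of the shoe at y = -43. I'll press a little harder and drag along the rail.

{"name": "drive_tool", "arguments": {
  "plan": [
    [0, 0, 0.0002, 0, 0, 0, -1],
    [0, 0.002, 0, 0, 0, 0, -1],
    [-0.0001, 0.003, 0, 0, 0, 0, -1],
    [-0.0001, 0.003, 0, 0, 0, 0, -1],
    [0, 0, 0, 0, 0, 0, -1]
  ]
}}

```text
t: 11.45
tcp_pos: [0.5043, 0.2701, 0.0358]
tool_rot: [-0.047, 0.999, -0.0, -0.0]
force: [-2.8, -0.1, 10.7]
finger_gap: 0.001
gripper_force: 5.2
```

{"name": "drive_tool", "arguments": {
  "plan": [
    [-0.0001, 0.003, 0, 0, 0, 0, -1],
    [-0.0001, 0.003, 0, 0, 0, 0, -1],
    [-0.0001, 0.003, 0, 0, 0, 0, -1],
    [-0.0001, 0.003, 0, 0, 0, 0, -1],
    [0, 0, 0, 0, 0, 0, -1]
  ]
}}

```text
t: 11.95
tcp_pos: [0.5034, 0.2821, 0.0358]
tool_rot: [-0.047, 0.999, -0.0, -0.0]
force: [-2.0, -0.4, 10.6]
finger_gap: 0.002
gripper_force: 5.2
```

```bash
cat > go.py <<'E'
from fit import *; import sys
ty=float(sys.argv[1])
d=snap('scene'); np.savez('last.npz',**d)
fit(d,-38.3,ty-46,ty+46,.017,name='tile near',h=2.5)
fit(d,ty+56,-34,-8,.017,name='tile left',h=4,axis=1); fit(d,ty-56,-34,8,.017,name='tile right',h=4,axis=1)
s=manip.sense();print(s['t'],s['force'].round(1),r.T@(s['tcp_pos'][:2]*1000-x[:2]))
E
python3 go.py -23
```

```text
tile near at mid -38.5 slope deg 0.22 n35/40
tile left at mid 35.5 slope deg -18.53 n24/40
tile right at mid -79.2 slope deg 0.66 n31/40
12.0 [-2.  -0.5 10.9] [ 12.91791784 -23.17779352]
```

The tile is following with no slip and is still flush. I'll go on up to the shoe.

{"name": "drive_tool", "arguments": {
  "plan": [
    [-0.0001, 0.003, 0, 0, 0, 0, -1],
    [-0.0001, 0.003, 0, 0, 0, 0, -1],
    [-0.0001, 0.003, 0, 0, 0, 0, -1],
    [-0.0001, 0.003, 0, 0, 0, 0, -1],
    [-0.0001, 0.003, 0, 0, 0, 0, -1],
    [-0.0001, 0.003, 0, 0, 0, 0, -1],
    [0, 0, 0, 0, 0, 0, -1]
  ]
}}

```text
t: 12.7
tcp_pos: [0.5023, 0.3001, 0.0358]
tool_rot: [-0.047, 0.999, 0.0, -0.0]
force: [-2.4, -0.1, 10.3]
finger_gap: 0.0
gripper_force: 5.1
```

{"name": "drive_tool", "arguments": {
  "plan": [
    [0, 0, 0.0002, 0, 0, 0, -1],
    [-0.0001, 0.002, 0, 0, 0, 0, -1],
    [0, 0, 0, 0, 0, 0, -1],
    [0, 0, 0, 0, 0, 0, -1]
  ]
}}

```text
t: 13.1
tcp_pos: [0.5022, 0.3019, 0.0358]
tool_rot: [-0.047, 0.999, -0.0, -0.0]
force: [-3.1, -0.5, 11.1]
finger_gap: -0.0
gripper_force: 5.7
```

```bash
python3 go.py -3.5
```

```text
tile near at mid -38.3 slope deg -0.01 n35/40
tile left at mid 53.3 slope deg 0.73 n26/40
tile right at mid -59.5 slope deg 1.38 n24/40
13.15 [-2.6 -0.8 10.8] [13.02713987 -3.36969515]
```

Flush and just short of the shoe. I'll raise the press to about 13 N and go past it.

{"name": "drive_tool", "arguments": {
  "plan": [
    [0, 0, 0.0003, 0, 0, 0, -1],
    [0, 0, 0, 0, 0, 0, -1],
    [0, 0, 0, 0, 0, 0, -1]
  ]
}}

```text
t: 13.45
tcp_pos: [0.5022, 0.3019, 0.0358]
tool_rot: [-0.047, 0.999, -0.0, -0.0]
force: [-3.5, -0.8, 13.4]
finger_gap: -0.003
gripper_force: 6.7
```

{"name": "drive_tool", "arguments": {
  "plan": [
    [-0.0001, 0.002, 0, 0, 0, 0, -1],
    [0, 0.002, 0, 0, 0, 0, -1],
    [-0.0001, 0.002, 0, 0, 0, 0, -1],
    [0, 0.002, 0, 0, 0, 0, -1],
    [0, 0, 0, 0, 0, 0, -1]
  ]
}}

```text
t: 13.95
tcp_pos: [0.5017, 0.3099, 0.0358]
tool_rot: [-0.047, 0.999, -0.0, -0.0]
force: [-3.7, -1.3, 13.0]
finger_gap: -0.001
gripper_force: 6.6
```

{"name": "drive_tool", "arguments": {
  "plan": [
    [-0.0001, 0.002, 0, 0, 0, 0, -1],
    [0, 0.002, 0, 0, 0, 0, -1],
    [0, 0, 0, 0, 0, 0, -1]
  ]
}}

```text
t: 14.25
tcp_pos: [0.5015, 0.3138, 0.0358]
tool_rot: [-0.047, 0.999, -0.0, -0.0]
force: [-3.4, -1.4, 13.8]
finger_gap: 0.002
gripper_force: 6.6
```

{"name": "drive_tool", "arguments": {
  "plan": [
    [-0.0001, 0.002, 0, 0, 0, 0, -1],
    [0, 0.002, 0, 0, 0, 0, -1],
    [0, 0, 0, 0, 0, 0, -1]
  ]
}}

```text
t: 14.55
tcp_pos: [0.5025, 0.3178, 0.0358]
tool_rot: [-0.047, 0.999, -0.0, 0.001]
force: [-1.3, -2.3, 11.3]
finger_gap: -0.001
gripper_force: 5.7
```

```bash
python3 go.py 12.5; python3 crop.py c3
```

```text
tile near at mid -38.3 slope deg 0.01 n31/40
tile left at mid 67.7 slope deg -15.89 n22/40
tile right at mid -47.0 slope deg 0.45 n27/40
14.6 [-1.2 -1.6 12.3] [14.38542238 12.45456694]
14.65 tcp stage [14.4 12.5] [-1.5 -1.3 11. ] [-0.35  0.23 -0.05]
```

View pics/c3.png

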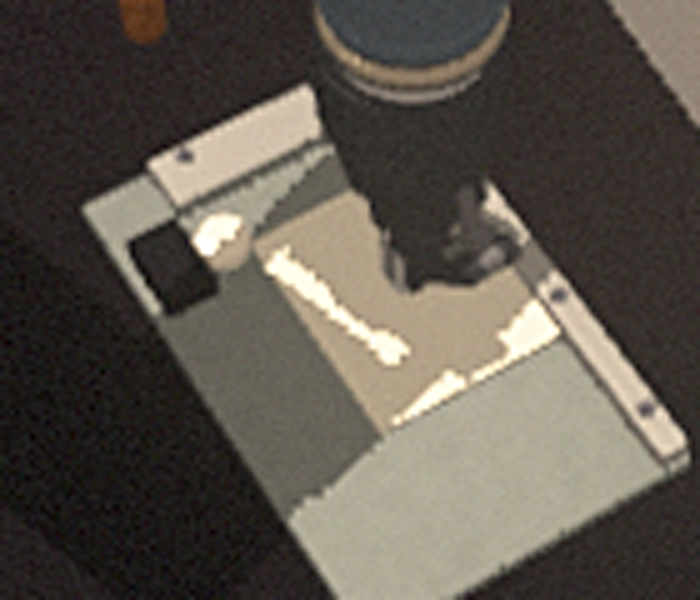

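The tile is still flush with its corner now at the nose (245,240), but the finger slipped about 3 mm. I'll press slightly harder.

{"name": "drive_tool", "arguments": {
  "plan": [
    [0, 0, 0.0003, 0, 0, 0, -1],
    [0, 0, 0, 0, 0, 0, -1],
    [0, 0, 0, 0, 0, 0, -1]
  ]
}}

```text
t: 14.95
tcp_pos: [0.5025, 0.3178, 0.0358]
tool_rot: [-0.047, 0.999, 0.0, 0.001]
force: [-1.3, -1.8, 13.3]
finger_gap: -0.003
gripper_force: 6.5
```

{"name": "drive_tool", "arguments": {
  "plan": [
    [0, 0.001, 0, 0, 0, 0, -1],
    [0, 0.001, 0, 0, 0, 0, -1],
    [0, 0.001, 0, 0, 0, 0, -1],
    [0, 0, 0, 0, 0, 0, -1]
  ]
}}

```text
t: 15.35
tcp_pos: [0.5023, 0.3207, 0.0358]
tool_rot: [-0.047, 0.999, -0.0, 0.001]
force: [-1.1, -3.0, 12.7]
finger_gap: 0.001
gripper_force: 6.5
```

```bash
python3 go.py 11
```

```text
tile near at mid -38.3 slope deg -0.11 n33/40
tile left at mid 68.5 slope deg -0.99 n33/40
tile right at mid -44.2 slope deg 0.31 n33/40
15.4 [-1.8 -3.1 12.9] [14.39403667 15.35799259]
```

Gripping: the tile moved with the finger. Continuing.

{"name": "drive_tool", "arguments": {
  "plan": [
    [0, 0, 0.0001, 0, 0, 0, -1],
    [0, 0.001, 0, 0, 0, 0, -1],
    [0, 0.001, 0, 0, 0, 0, -1],
    [-0.0001, 0.001, 0, 0, 0, 0, -1],
    [0, 0.001, 0, 0, 0, 0, -1],
    [0, 0, 0, 0, 0, 0, -1]
  ]
}}

```text
t: 16.0
tcp_pos: [0.502, 0.3249, 0.0357]
tool_rot: [-0.047, 0.999, 0.0, 0.001]
force: [-1.7, -2.7, 14.4]
finger_gap: -0.001
gripper_force: 6.7
```

{"name": "drive_tool", "arguments": {
  "plan": [
    [0, 0.001, 0, 0, 0, 0, -1],
    [0, 0.001, 0, 0, 0, 0, -1],
    [-0.0001, 0.001, 0, 0, 0, 0, -1],
    [0, 0.001, 0, 0, 0, 0, -1],
    [0, 0, 0, 0, 0, 0, -1]
  ]
}}

```text
t: 16.5
tcp_pos: [0.5017, 0.3289, 0.0358]
tool_rot: [-0.047, 0.999, 0.0, 0.001]
force: [-2.1, -0.7, 13.7]
finger_gap: -0.0
gripper_force: 6.7
```

```bash
python3 go.py 20
```

```text
tile near at mid -38.2 slope deg -0.39 n32/40
tile left at mid 78.3 slope deg -12.16 n24/40
tile right at mid -35.9 slope deg -0.21 n30/40
16.55 [-1.1 -2.1 12.6] [14.37529791 23.62063975]
```

Past the nose corner, and the tile tracks one to one. About 34 mm to go.

{"name": "drive_tool", "arguments": {
  "plan": [
    [0, 0.002, 0, 0, 0, 0, -1],
    [-0.0001, 0.002, 0, 0, 0, 0, -1],
    [0, 0.002, 0, 0, 0, 0, -1],
    [-0.0001, 0.002, 0, 0, 0, 0, -1],
    [0, 0, 0, 0, 0, 0, -1]
  ]
}}

```text
t: 17.05
tcp_pos: [0.5011, 0.3371, 0.0358]
tool_rot: [-0.047, 0.999, 0.0, 0.001]
force: [-1.3, -1.8, 12.6]
finger_gap: -0.001
gripper_force: 6.6
```

{"name": "drive_tool", "arguments": {
  "plan": [
    [0, 0.002, 0, 0, 0, 0, -1],
    [-0.0001, 0.002, 0, 0, 0, 0, -1],
    [0, 0.002, 0, 0, 0, 0, -1],
    [-0.0001, 0.002, 0, 0, 0, 0, -1],
    [0, 0, 0, 0, 0, 0, -1]
  ]
}}

```text
t: 17.55
tcp_pos: [0.5006, 0.3451, 0.0358]
tool_rot: [-0.047, 0.999, 0.0, 0.001]
force: [-2.2, -0.8, 13.2]
finger_gap: -0.004
gripper_force: 6.5
```

```bash
python3 go.py 36
```

```text
tile near at mid -38.5 slope deg 0.12 n30/40
tile left at mid 93.1 slope deg 0.12 n30/40
tile right at mid -20.5 slope deg 4.96 n25/40
17.6 [-1.6 -1.5 12.2] [14.35640715 39.81418293]
```

{"name": "drive_tool", "arguments": {
  "plan": [
    [0, 0.002, 0, 0, 0, 0, -1],
    [-0.0001, 0.002, 0, 0, 0, 0, -1],
    [0, 0.002, 0, 0, 0, 0, -1],
    [-0.0001, 0.002, 0, 0, 0, 0, -1],
    [0, 0, 0, 0, 0, 0, -1]
  ]
}}

```text
t: 18.1
tcp_pos: [0.5001, 0.3531, 0.0358]
tool_rot: [-0.047, 0.999, 0.0, 0.001]
force: [-2.4, -2.5, 12.2]
finger_gap: -0.002
gripper_force: 6.4
```

{"name": "drive_tool", "arguments": {
  "plan": [
    [0, 0.002, 0, 0, 0, 0, -1],
    [-0.0001, 0.001, 0, 0, 0, 0, -1],
    [0, 0.001, 0, 0, 0, 0, -1],
    [0, 0.001, 0, 0, 0, 0, -1],
    [0, 0, 0, 0, 0, 0, -1]
  ]
}}

```text
t: 18.6
tcp_pos: [0.4997, 0.3579, 0.0358]
tool_rot: [-0.047, 0.999, 0.0, 0.001]
force: [-1.6, -1.9, 13.1]
finger_gap: -0.0
gripper_force: 6.4
```

{"name": "drive_tool", "arguments": {
  "plan": [
    [0, 0.001, 0, 0, 0, 0, -1],
    [0, 0.0005, 0, 0, 0, 0, -1],
    [0, 0, 0, 0, 0, 0, -1]
  ]
}}

```text
t: 18.9
tcp_pos: [0.4996, 0.3594, 0.0358]
tool_rot: [-0.047, 0.999, 0.0, 0.001]
force: [-2.1, -1.7, 13.0]
finger_gap: -0.003
gripper_force: 6.4
```

```bash
python3 go.py 51
```

```text
tile near at mid -38.3 slope deg -0.30 n32/40
tile left at mid 97.6 slope deg 0.45 n35/40
tile right at mid -5.7 slope deg 1.29 n24/40
18.95 [-1.6 -1.4 13.1] [14.28785767 54.125615  ]
```

Centre at about y = 50.5. I'll creep on until the stop is felt.

{"name": "drive_tool", "arguments": {
  "plan": [
    [0, 0.001, 0, 0, 0, 0, -1],
    [0, 0.001, 0, 0, 0, 0, -1],
    [0, 0, 0, 0, 0, 0, -1]
  ]
}}

```text
t: 19.25
tcp_pos: [0.4995, 0.3615, 0.0358]
tool_rot: [-0.047, 0.999, 0.0, 0.001]
force: [-2.2, -0.7, 12.9]
finger_gap: -0.001
gripper_force: 6.3
```

{"name": "drive_tool", "arguments": {
  "plan": [
    [0, 0.0007, 0, 0, 0, 0, -1],
    [0, 0, 0, 0, 0, 0, -1],
    [0, 0, 0, 0, 0, 0, -1]
  ]
}}

```text
t: 19.55
tcp_pos: [0.4994, 0.3621, 0.0358]
tool_rot: [-0.047, 0.999, 0.0, 0.001]
force: [-0.6, -2.2, 13.2]
finger_gap: -0.0
gripper_force: 6.3
```

{"name": "drive_tool", "arguments": {
  "plan": [
    [0, 0.0007, 0, 0, 0, 0, -1],
    [0, 0, 0, 0, 0, 0, -1],
    [0, 0, 0, 0, 0, 0, -1]
  ]
}}

```text
t: 19.85
tcp_pos: [0.4994, 0.3628, 0.0358]
tool_rot: [-0.047, 0.999, 0.0, 0.001]
force: [-1.6, -1.4, 12.4]
finger_gap: 0.001
gripper_force: 6.3
```

{"name": "drive_tool", "arguments": {
  "plan": [
    [0, 0.0007, 0, 0, 0, 0, -1],
    [0, 0, 0, 0, 0, 0, -1],
    [0, 0, 0, 0, 0, 0, -1]
  ]
}}

```text
t: 20.15
tcp_pos: [0.4994, 0.3631, 0.0358]
tool_rot: [-0.047, 0.999, -0.0, 0.001]
force: [-0.5, -3.2, 12.3]
finger_gap: 0.001
gripper_force: 6.3
```

{"name": "drive_tool", "arguments": {
  "plan": [
    [0, 0.0007, 0, 0, 0, 0, -1],
    [0, 0, 0, 0, 0, 0, -1],
    [0, 0, 0, 0, 0, 0, -1]
  ]
}}

```text
t: 20.45
tcp_pos: [0.4995, 0.3637, 0.0358]
tool_rot: [-0.047, 0.999, -0.0, 0.001]
force: [-0.4, -3.9, 12.2]
finger_gap: -0.002
gripper_force: 6.2
```

{"name": "drive_tool", "arguments": {
  "plan": [
    [-0.0003, 0.0007, 0, 0, 0, 0, -1],
    [0, 0, 0, 0, 0, 0, -1],
    [0, 0, 0, 0, 0, 0, -1]
  ]
}}

```text
t: 20.75
tcp_pos: [0.4997, 0.3644, 0.0358]
tool_rot: [-0.047, 0.999, -0.0, 0.001]
force: [-0.7, -2.8, 11.7]
finger_gap: -0.001
gripper_force: 6.3
```

{"name": "drive_tool", "arguments": {
  "plan": [
    [-0.0002, 0.0007, 0, 0, 0, 0, -1],
    [0, 0, 0, 0, 0, 0, -1],
    [0, 0, 0, 0, 0, 0, -1]
  ]
}}

```text
t: 21.05
tcp_pos: [0.4998, 0.3651, 0.0358]
tool_rot: [-0.047, 0.999, -0.0, 0.001]
force: [-1.7, -3.5, 13.8]
finger_gap: 0.001
gripper_force: 6.3
```

```bash
python3 go.py 54.5
```

```text
tile near at mid -38.4 slope deg -0.17 n33/40
tile left at mid 104.0 slope deg 12.56 n24/40
tile right at mid -2.6 slope deg 6.24 n30/40
21.1 [-1.1 -2.8 11.7] [14.93435337 59.86961997]
```

The side force has levelled off at about 3.3 N against the stop, and the right edge is at y ≈ -2. I'll lift straight off, back away and check.

{"name": "drive_tool", "arguments": {
  "plan": [
    [0, 0, -0.0005, 0, 0, 0, -1],
    [0, 0, -0.0005, 0, 0, 0, -1],
    [0, 0, -0.001, 0, 0, 0, -1],
    [0, 0, -0.003, 0, 0, 0, -1],
    [0, 0, -0.02, 0, 0, 0, -1],
    [0, 0, -0.04, 0, 0, 0, -1],
    [0, 0, -0.04, 0, 0, 0, -1],
    [0, 0, -0.04, 0, 0, 0, -1],
    [0, 0, -0.04, 0, 0, 0, -1]
  ]
}}

```text
t: 22.0
tcp_pos: [0.498, 0.3653, 0.2197]
tool_rot: [-0.047, 0.999, -0.0, -0.001]
force: [-0.1, 0.2, -0.1]
finger_gap: 0.001
gripper_force: 0.0
```

{"name": "drive_tool", "arguments": {
  "plan": [
    [0.04, -0.04, -0.01, 0, 0, 0, -1],
    [0.03, -0.04, 0, 0, 0, 0, -1],
    [0, -0.04, 0, 0, 0, 0, -1],
    [0, -0.04, 0, 0, 0, 0, -1],
    [0, -0.04, 0, 0, 0, 0, -1],
    [0, -0.04, 0, 0, 0, 0, -1],
    [0, -0.04, 0, 0, 0, 0, -1],
    [0, 0, 0, 0, 0, 0, -1],
    [0, 0, 0, 0, 0, 0, -1]
  ]
}}

```text
t: 22.9
tcp_pos: [0.4596, 0.0852, 0.2272]
tool_rot: [-0.045, 0.999, 0.0, -0.0]
force: [0.3, -0.1, -0.3]
finger_gap: -0.002
gripper_force: 0.0
```

```bash
python3 - <<'E'
from fit import *
s=manip.sense();print(s['t'],s['tcp_pos'],s['force'])
for n in('scene','top'):
    d=snap(n); d0=dict(np.load(n+'0.npz')); np.savez(n+'1.npz',**d); print(n)
    fit(d,-36,2,42,.017,name='near',h=2.5); fit(d,-2,-30,48,.017,name='right',h=2.5,axis=1)
    fit(d0,56,-120,80,.023,name='rail in',h=2.5); fit(d0,94,-50,50,.024,name='lip edge',h=2.5,axis=1)
b=d['image'][145:245,245:385]; a=dict(np.load('scene1.npz'))['image'][130:250,245:385]
im=np.vstack([cv2.resize(a,None,fx=3,fy=3,interpolation=2)[:300],cv2.resize(b,None,fx=3,fy=3,interpolation=2)])
cv2.imwrite('pics/fin.png',im[:,:,::-1])
E
```

```text
22.9 [0.45962784 0.0852127  0.22718974] [ 0.26863654 -0.0740755  -0.30313712]
scene
near at mid -38.1 slope deg -0.03 n29/40
right at mid -1.7 slope deg 0.59 n23/40
rail in at mid 54.2 slope deg 0.06 n39/40
lip edge at mid 94.2 slope deg -0.25 n39/40
top
near at mid -34.6 slope deg 1.37 n32/40
right at mid -1.2 slope deg 0.71 n28/40
rail in at mid 57.1 slope deg -0.06 n27/40
lip edge at mid 94.8 slope deg 0.51 n29/40
```

View pics/fin.png

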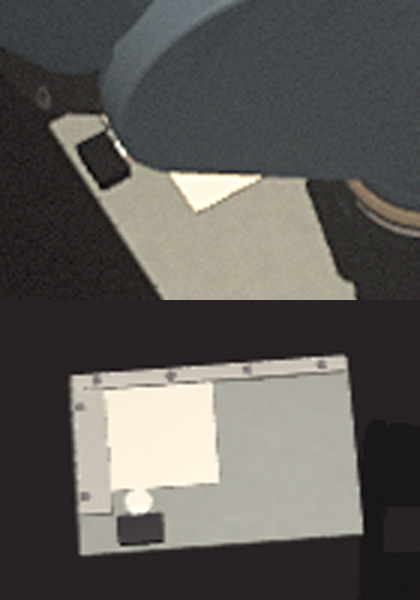

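The top view shows the tile under the lip and along the rail, with the nose bearing on its near edge. One more check on its squareness before handing in.

```bash
python3 - <<'E'
from fit import *
for n in('top1','top0'):
    d=dict(np.load(n+'.npz')); g=d['image'].astype(int)
    if n=='top1':
        for b,h in((0,1.5),(1,1.2)): 
            fit(d,-35,-1,48,.017,name='near',h=h,n=80); fit(d,-1.2,-33,52,.017,name='right',h=h,axis=1,n=80); fit(d,57,0,90,.017,name='far',h=h,n=80)
    fit(d,57,-120,-10,.023,name='rail',h=1.5,n=80); fit(d,-90,-120,120,.012,name='bed near',h=2,n=80); fit(d,-125,-85,50,.012,name='bed right',h=2,axis=1,n=80)
# bystander check: changed pixels between start and end, outside the arm
a=dict(np.load('top0.npz'))['image'].astype(int);b=dict(np.load('top1.npz'))['image'].astype(int)
for nm,(u,v) in dict(reagent=(205,235),jar=(221,168),vial=(238,203),tape=(434,233)).items(): print(nm,np.abs(a-b)[v-14:v+15,u-14:u+15].mean().round(1))
E
```

```text
near at mid -34.7 slope deg 0.55 n65/80
right at mid -1.3 slope deg 0.47 n61/80
far at mid 55.8 slope deg -0.07 n65/80
near at mid -34.7 slope deg 0.55 n65/80
right at mid -1.3 slope deg 0.47 n61/80
far at mid 55.5 slope deg 0.18 n54/80
rail at mid 57.4 slope deg 0.77 n61/80
bed near at mid -89.1 slope deg -0.13 n56/80
bed right at mid -124.4 slope deg 0.01 n58/80
rail at mid 57.4 slope deg 0.75 n59/80
bed near at mid -89.1 slope deg -0.13 n56/80
bed right at mid -124.4 slope deg 0.04 n57/80
reagent 0.5
jar 0.3
vial 0.6
tape 23.0
```

```bash
python3 -c "
from station import manip
print(manip.sign_off())"
```

```text
the job is handed in; nothing more can be done
None
```

The tile is home: it was made flush on the rail before the shoe, then dragged past it under the lip to the end stop, with readings never above 14.4 N, and handed in at about 23 s. The jar, vial and reagent bottle had not moved; the arm was probably blocking the final view of the tape roll, so I couldn't check it, though I stayed well clear of it.

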